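Snug the corner nut of the tube mixer with a ring spanner

ROBOT

A 6-joint arm with a two-finger parallel gripper is mounted at the origin on the work surface. World frame = base frame: x ahead of the robot, y to its left, z up, the work surface at z = 0. Lengths are in mm, angles in rad, forces in N, time in s.
With the tool pointing down it reaches from about 350 to 725 mm from the base axis. Payload 6 kg.
Tool frame: the origin (TCP) lies on the centre line of the jaws, within the pads' length; the fingertips stand 8 mm ahead of it and the grasp point (between the pads) lies 11 mm behind it (robot.tip_extent is the z of the fingertips in the tool frame, in mm); z points along the fingers, y is the line along which they close (so a half turn about z gives the same grasp; the last joint's range is limited). The gripper opens to 85 mm and grips with 20 to 120 N. Pads are 22 mm wide; open, the fingers measure 114 mm over their backs; the gripper's body (76 mm by 85 mm) begins 54 mm behind the grasp point. The pads swing forward as they close: fully open they stand 13 mm farther back than shut.
Start: joints at [-0.87, 0.04, 0.085, 0, -1.615, -0.334], TCP at [215.186, -560.062, 239.261] pointing down, gripper open.
Joint ranges: [-2.56, 2.56], [-1.29, 2.01], [-1.08, 1.49], [-3.29, 1.98], [-2.81, -0.18], [-2.99, 2.99]. Speed limits (rad/s): [2.57, 2.57, 3.01, 3.14, 3.14, 3.14].

INTERFACE

Orientations are given as a unit quaternion [x, y, z, w].
In Python, from plant import robot, command_gripper, optics, ticket gives the robot as it stands. Calls block until the motion is done:
- robot.movep(position, orientation): joint-space move of the TCP to a pose.
- robot.line_to(position, frame=None, velocity=150, force_limit=None): straight line of the TCP; frame=None keeps the orientation; velocity is the mean speed in mm/s. With force_limit (N) it stops when the force on the tool has changed by that much, and returns True; else False.
- robot.move_joints(angles): joint-space move.
- command_gripper(opening, squeeze=None): opening from 0.0 (shut) to 1.0 (fully open); squeeze is the grip in N (None keeps the last); returns when the fingers have stopped.
- robot.hold(seconds).
- robot.inverse_kinematics(position, orientation): joint angles nearest the present ones, or None.
- robot.get_obs(): the state.
- optics.read_camera(name): name is "scene" or "top"; returns a dict with "pixels" (384x512x3 uint8, blue, green, red), "fx", "fy", "cx", "cy" (pixels), "eye" and "orientation" of the camera in the world. Camera axes: x right, y down, z forward; pixel columns grow to the right and rows downward; lengths in mm; the calibration is good to about 2 mm. A picture is of the moment at which its call begins. There is no depth.
A pose or a line that the arm cannot do raises robot.Unreachable and nothing moves.
- ticket.sign_off(): hands the job in; it is judged then, once.
The state is a dict: "t": time; "q": joint angles; "joint_velocities": joint speeds; "effort": joint torques, N m; "position": TCP position; "ee_rot": TCP orientation; "contact_force": force on the tool from outside, world axes, zero at the start; "ft_torque": the same for the moment, N m; "opening": opening from 0.0 (shut) to 1.0 (fully open); "finger_force": force on a finger pad.
Only numpy, scipy, OpenCV 4.12 (cv2) and the standard library are available. Lean on these libraries where they do the work, as an engineer would, in place of code of your own. Each camera call takes 0.05 s, during which the arm holds its last target. There are 200 camera calls.

TASK

The hexagon nut that clamps the tube rack on the mixer is loose: pick the ring spanner off the rubber mat, fit it right down over the nut and tighten clockwise, stroke by stroke, lifting and refitting the spanner because the steel bracket blocks its swing. Stop when the nut comes up against its stop, snugged to about 1.2 N m (an easy pull of 10 N or so on the grip) and no more than 2 N m, without turning it by hand or leaning on the bracket. Then gently lay the spanner flat on the mat again and leave everything else where it stands.

Things in the scene. Friction and masses are not known exactly. Their poses are not given: they have to be found in the camera images.
- mixer: Low orbital mixer, fixed: 260 x 260 mm platform, top 57 mm above the table, with a green tube rack and tubes (52 x 192 mm, reaching 160 mm above the table) centred at mixer x = +85 mm. Origin: centre of the underside, at table height; z up; the nut's axis is at mixer x = -40 mm, y = 0.
- nut_seat (a point): On the nut's axis, on the top face of the round washer stack (52 mm across) under the nut, 75 mm above the table. Axes as the mixer's. A spanner that is fully down has its underside on this face.
- nut (a joint): Turn of the nut, rad, growing clockwise from above (tightening). At 0 a flat's normal lies along mixer -x. Starts between 0 and 0.65, takes about 0.5 N m to turn, stays where left, ends at a firm stop at 2.4. Snug is about 1.2 N m: pull times lever arm about the nut's axis plus any twist of the hand; under 0.85 is loose, over 2 overtight.
- nut_top (a point): Centre of the flat top of the steel hexagon nut, 19 mm above the seat. The nut is 30 mm across flats; its lower 14 mm are straight, the upper 5 mm chamfered (corner radius 5 mm less at the top). A stub of thread, 18 mm across and 4 mm tall, stands on it.
- bracket: Dark steel bracket round the nut, open to mixer -x, plates 6 mm thick, tops 36 mm above the seat. Origin on the nut's axis at table height, axes as the mixer's. Two slanted plates, 34 to 68 mm from the axis, stop the shank when the handle points 44 degrees (0.77 rad) to either side of mixer -x: 88 degrees of swing. Other plates are 33 mm or more from the axis.
- wrench: Ring spanner, about 0.28 kg, lying flat on the mat. Origin: centre of its closed ring, at the underside; x points from handle to ring (handle along -x), z up. Ring 14 mm thick, 50 mm across outside, 57 over its corners. Steel shank 12 mm wide, 12 mm tall, 21 to 86 mm from the origin; black grip 16 mm wide, 20 mm tall, 79 to 165 mm. The underside is level.
- wrench_hole (a point): Centre of the ring's hole, mid-thickness, 7 mm above the underside; axes as the spanner's. Six-sided through hole 31.6 mm across flats: 0.8 mm play a side on the nut, about 6 degrees of free turn each way. A flat of the hole faces the handle, so it fits when the handle points along the normal of a nut flat, every 60 degrees.
- wrench_grip (a point): Place to hold the spanner, on the black grip 105 mm from the ring's centre, 14 mm above the underside; axes as the spanner's. 16 mm wide across the spanner's y.
- mat: Flat grey rubber mat fixed on the table, 270 mm (its x) by 170 mm (its y), 3 mm thick; origin under its centre.
- pot_a: one of two upright specimen pots, 44 mm across, 55 mm tall, bystander; origin under its centre
- pot_b: the other specimen pot, same size, bystander
- disinfectant: bottle 64 mm across, 150 mm tall, bystander; origin under its centre
- loose_nut: spare hexagon nut lying on the table, 30 mm across flats, 19 mm tall, bystander, not to be used
- pen_cup: open cup 72 mm across, 90 mm tall, bystander
- rack_a: loose green tube rack with capped tubes, 72 x 132 mm, 103 mm tall, bystander
- keypad: white box 130 x 90 x 28 mm fixed to the table, bystander
There are look-alikes about, which are no part of the job. What is meant by the wrench is not pink, and is the smaller of those in its own colour.

How it is judged:
By the outcome, as a careful person would: the job done as asked, in the order asked, and still so for the second after the job is handed in, with the robot touching nothing.
It also fails if it takes over 72 s, if anything falls off the work surface, if the arm or the gripper's body presses on something with over 40 N, if the wrist force passes 120 N, or if a joint passes its speed limit or range.

## Working session

There is one attempt and no reset: what is moved stays moved. The work goes in short steps, each a Python script; the robot and the scene stay as the last script left them, time stands still between calls to the robot, and variables do not carry over. Pictures are saved under pics/ and viewed, at most 10 in all, crops included, and the job is handed in when it is done.

```bash
ls; mkdir -p pics
python3 - <<'E'
from plant import robot, optics
import cv2
for n in("scene","top"):
    c=optics.read_camera(n); print(n,{k:v for k,v in c.items() if k!="pixels"})
    cv2.imwrite(f"pics/{n}0.png",cv2.resize(c["pixels"],(768,576),interpolation=cv2.INTER_CUBIC)); cv2.imwrite(f"pics/{n}raw0.png",c["pixels"])
print(robot.get_obs(), robot.tip_extent)
E
```

```text
pics
scene {'fx': 350.97949293028944, 'fy': 350.97949293028944, 'cx': 251.2833493458476, 'cy': 192.93849696699363, 'eye': array([ 987.39908902, -475.32531023,  728.15491419]), 'orientation': array([ 0.82653571,  0.36515032, -0.1759715 , -0.39056113])}
top {'fx': 482.4970535608354, 'fy': 482.4970535608354, 'cx': 257.83004628076355, 'cy': 192.08382651008412, 'eye': array([ 198.0724893 ,   33.10277256, 1372.34673391]), 'orientation': array([-0.69874087,  0.71092703, -0.06065923,  0.05161807])}
{'t': 0.1, 'q': array([-8.70311720e-01,  4.07770193e-02,  8.39202715e-02, -4.08509005e-04,
       -1.61550904e+00, -3.33683475e-01]), 'joint_velocities': array([-0.00157161, -0.00114744,  0.00370602,  0.00140273, -0.00072946,
       -0.00037011]), 'effort': array([-5.19006833e-03, -3.69345582e+01,  3.48282909e+01,  6.95179179e+00,
       -4.56319103e-03, -1.31880009e-05]), 'position': array([ 215.13852233, -559.80162171,  238.36963431]), 'ee_rot': array([-1.82382917e-01,  9.83227244e-01,  7.83014593e-04, -2.10550271e-04]), 'contact_force': array([-0.60541167,  0.18535739,  0.38229996]), 'ft_torque': array([ 0.00017159, -0.04369712, -0.05769117]), 'finger_force': 0.0, 'opening': 1.0038269651647487} 8.0
```

View pics/scene0.png

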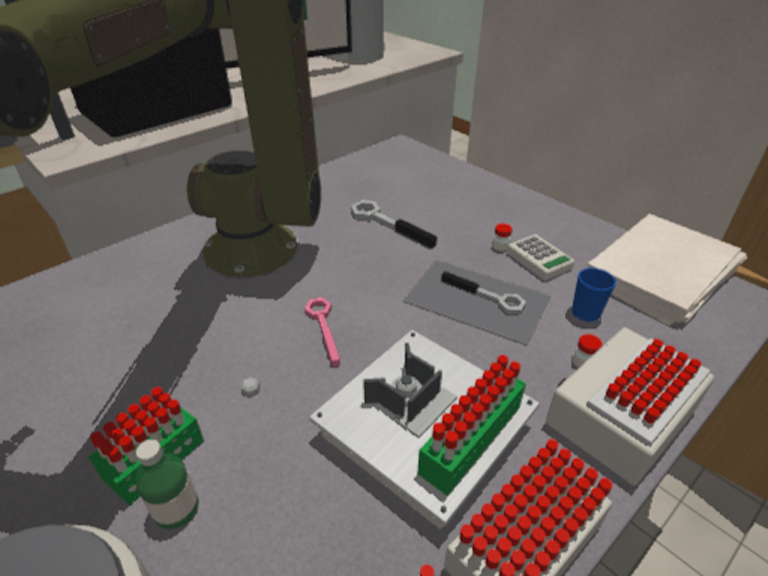

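View pics/top0.png

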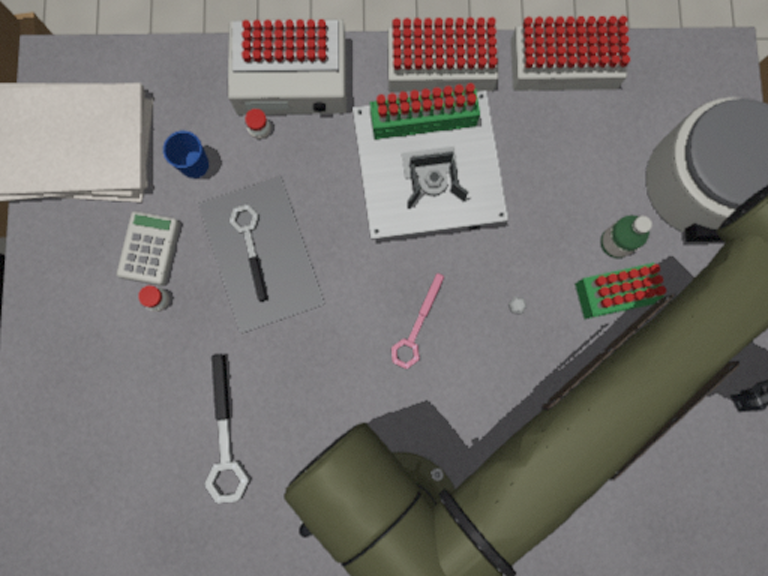

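Spanner candidates in the top view (768-wide px): the steel/black one on the mat (ring 244,217; grip end 263,298), a larger steel/black one on the table (ring 227,481), and a pink one (405,352). The one on the mat fits: it isn't pink and is the smaller of the two steel ones. The mixer nut is at (433,180) and the bracket opens downward, towards the robot. I'll confirm in an enlarged crop.

```bash
cat > h.py <<'E'
import numpy as np, cv2
from scipy.spatial.transform import Rotation as R
def ray(c,uv):
    uv=np.atleast_2d(uv).astype(float)
    d=np.c_[(uv[:,0]-c["cx"])/c["fx"],(uv[:,1]-c["cy"])/c["fy"],np.ones(len(uv))]
    return R.from_quat(c["orientation"]).apply(d)
def plane(c,uv,z):
    d=ray(c,uv); e=np.asarray(c["eye"]); return e+d*((z-e[2])/d[:,2])[:,None]
def proj(c,p):
    q=R.from_quat(c["orientation"]).inv().apply(np.atleast_2d(p)-c["eye"])
    return np.c_[c["cx"]+c["fx"]*q[:,0]/q[:,2],c["cy"]+c["fy"]*q[:,1]/q[:,2]]
E
python3 - <<'E'
from plant import optics
from h import *
c=optics.read_camera("top"); im=c["pixels"]
x0,y0,x1,y1=130,55,345,225
cv2.imwrite("pics/crop1.png",cv2.resize(im[y0:y1,x0:x1],None,fx=3.5,fy=3.5,interpolation=cv2.INTER_CUBIC))
hsv=cv2.cvtColor(im,cv2.COLOR_BGR2HSV); g=im.max(2)
roi=np.zeros(g.shape,np.uint8); cv2.fillConvexPoly(roi,np.array([[136,137],[187,120],[213,201],[163,219]]),255)
print("mat grey",np.median(g[roi>0]))
# steel on the mat, grip on the mat
st=((g>135)&(roi>0)).astype(np.uint8); bk=((g<60)&(roi>0)).astype(np.uint8)
cs,h=cv2.findContours(st,cv2.RETR_CCOMP,cv2.CHAIN_APPROX_NONE)
for k,ct in enumerate(cs):
    if cv2.contourArea(ct)>20: m=cv2.moments(ct); print("steel",h[0][k][3],cv2.contourArea(ct),m["m10"]/m["m00"],m["m01"]/m["m00"])
cs,_=cv2.findContours(bk,cv2.RETR_EXTERNAL,cv2.CHAIN_APPROX_NONE)
for ct in cs:
    if cv2.contourArea(ct)>20: print("grip",cv2.minAreaRect(ct))
# white platform corners
w=((g>165)&(hsv[...,1]<40)).astype(np.uint8); w[:, :232]=0; w[:,345:]=0; w[:58]=0; w[165:]=0
ct=max(cv2.findContours(w,cv2.RETR_EXTERNAL,cv2.CHAIN_APPROX_NONE)[0],key=cv2.contourArea)
ap=cv2.approxPolyDP(ct,6,True)[:,0]; print("platform",cv2.contourArea(ct),ap.tolist(),plane(c,ap,57).round(1).tolist())
print("nut approx",plane(c,[433/1.5,180/1.5],94))
E
```

```text
mat grey 127.0
steel -1 282.0 162.44739952718675 148.1820330969267
steel 4 116.5 161.71530758226035 145.04577968526465
grip ((172.36471557617188, 185.14117431640625), (30.153337478637695, 6.5079145431518555), 77.47119140625)
platform 5964.5 [[323, 61], [320, 85], [250, 94], [245, 71], [235, 72], [248, 158], [337, 146]] [[789.5, -181.1, 57.0], [716.8, -169.6, 57.0], [692.6, 31.5, 57.0], [762.0, 44.8, 57.0], [759.4, 73.6, 57.0], [505.6, 40.0, 57.0], [536.3, -210.5, 57.0]]
nut approx [[602.30762359 -73.66537031  94.        ]]
```

View pics/crop1.png

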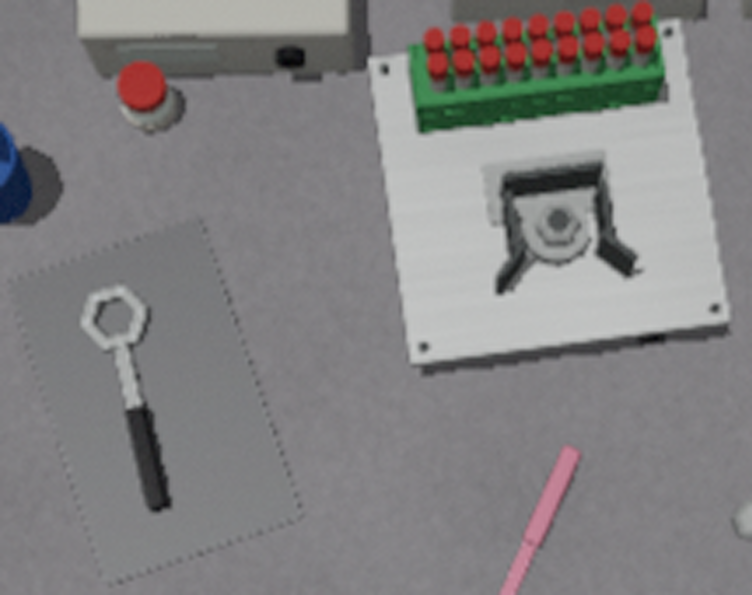

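Confirmed: the crop shows the one smaller steel/black spanner on the mat (ring 115,318; grip 150,460) and the nut on its washer at (558,224). I'll compute poses and get a close view of the nut in both cameras.

Run:
```python
from plant import optics,robot
from h import *
c=optics.read_camera("top"); s=optics.read_camera("scene")
a=cv2.resize(c["pixels"][97:141,267:311],(400,400),interpolation=cv2.INTER_CUBIC)
b=cv2.resize(s["pixels"][232:276,248:292],(400,400),interpolation=cv2.INTER_CUBIC)
cv2.imwrite("pics/nut.png",np.hstack([a,b]))
hole=plane(c,[161.715,145.046],10)[0]; grip=plane(c,[172.365,185.141],20)[0]
d=hole-grip; print("hole",hole,"grip ctr",grip,"dist",np.hypot(*d[:2]),"ang",np.arctan2(d[1],d[0]))
# mat centre from crop corners
mc=np.array([[10,277],[205,220],[303,516],[113,583]])/3.5+[130,55]
p=plane(c,mc,3); print("mat",p.round(0).tolist(),p.mean(0))
N=np.array([608,-74.4,94]); print("predicted nut px top/scene",proj(c,N),proj(s,N), "seat", proj(c,N-[0,0,19]),proj(s,N-[0,0,19]))
```

```text
hole [558.93510213 289.68634272  10.        ] grip ctr [438.64965692 256.07713258  20.        ] dist 124.8926232198978 ang 0.2724634704081524
mat [[595.0, 376.0, 3.0], [642.0, 213.0, 3.0], [389.0, 132.0, 3.0], [337.0, 286.0, 3.0]] [490.81110721 251.8478332    3.        ]
predicted nut px top/scene [[288.87466583 118.00402991]] [[270.79022901 253.33410983]] seat [[288.36498638 120.11325719]] [[270.55573769 258.61924419]]
```

View pics/nut.png

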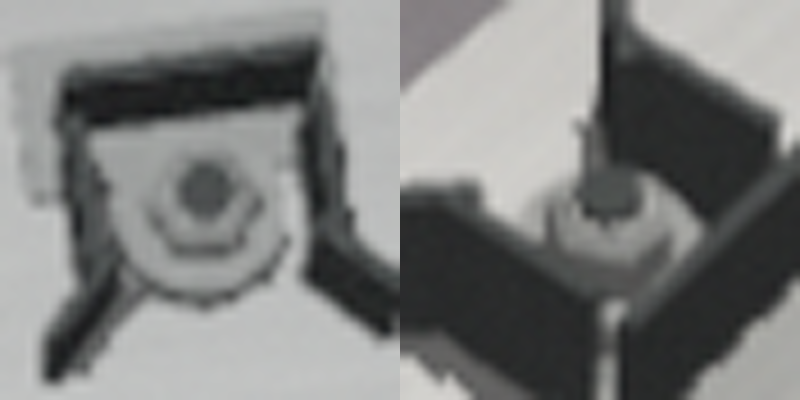

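The nut view shows the dark stub at top px (289.1,117.2) and scene px (270.9,253.0), which agrees with the platform-derived axis (608,-74). The nut's front flat is within a few degrees of the mixer's front edge, so its starting turn is about 0.07 rad. Next: check reach, then grasp.

```bash
cat >> h.py <<'E'
YAW=0.122; N=np.array([608.4,-74.6])
def ori(a): return [np.cos(a/2),np.sin(a/2),0,0]
E
python3 - <<'E'
from plant import robot,optics,command_gripper
from h import *
A=0.2725; hole=np.array([558.9,289.7]); g=hole-105*np.array([np.cos(A),np.sin(A)])
for f in (0,np.pi):
    print("flip",f)
    for nm,p,z,a in [("pick",g,12,A)]+[(ps,None,90,YAW-ps) for ps in(-.5,0,.75)]:
        if p is None: p=N-105*np.array([np.cos(a),np.sin(a)])
        q=robot.inverse_kinematics([*p,z],ori(a+f)); print(nm,None if q is None else np.round(q,2))
E
```

```text
flip 0
pick [ 0.9  -0.06 -0.44  0.   -1.2   0.94]
-0.5 [ 0.12 -0.09 -0.31  0.   -1.34  2.07]
0 [ 0.22 -0.17 -0.38  0.   -1.35  1.47]
0.75 [ 0.36 -0.13 -0.35  0.   -1.35  0.58]
flip 3.141592653589793
pick [ 0.9  -0.06 -0.44  0.   -1.2  -2.2 ]
-0.5 [ 0.12 -0.09 -0.31  0.   -1.34 -1.07]
0 [ 0.22 -0.17 -0.38  0.   -1.35 -1.67]
0.75 [ 0.36 -0.13 -0.35  0.   -1.35 -2.56]
```

Run:
```python
from plant import robot,optics,command_gripper
from h import *
A=0.2725; hole=np.array([558.9,289.7]); g=hole-105*np.array([np.cos(A),np.sin(A)])
robot.movep([*g,150],ori(A)); command_gripper(0.5,100)
print(robot.get_obs()["t"], robot.line_to([*g,40]))
print("contact",robot.line_to([*g,12.5],velocity=60,force_limit=8), robot.get_obs()["position"],robot.get_obs()["contact_force"])
command_gripper(0.0,100); o=robot.get_obs(); print("closed",o["opening"],o["finger_force"],o["position"],o["contact_force"])
robot.line_to([*g,30],velocity=60); robot.line_to([*g,110]); robot.hold(0.2)
o=robot.get_obs(); print(o["t"],o["opening"],o["finger_force"],o["contact_force"],o["ft_torque"],o["position"])
c=optics.read_camera("top"); s=optics.read_camera("scene")
hp=proj(c,[*hole,108])[0]; hs=proj(s,[*hole,108])[0]; print(hp,hs)
def crop(c,u,n=44):
    x,y=int(u[0])-n//2,int(u[1])-n//2; print(x,y); return cv2.resize(c["pixels"][y:y+n,x:x+n],(400,400),interpolation=cv2.INTER_CUBIC)
cv2.imwrite("pics/held.png",np.hstack([crop(c,hp,60),crop(s,hs,60)]))
```

```text
3.7583 False
contact False [457.81100536 261.34329426  12.39655622] [0.36984978 0.2150049  0.69923476]
closed 0.15748065723235907 99.13925170898438 [458.20152436 261.84768541  13.41182919] [-1.11517767 -0.04996256  4.37384032]
6.9417 0.1582034986882989 98.2977819442749 [-0.57136774 -0.05198755 -2.44199467] [-0.02253994  0.1157028  -0.00375522] [457.28493762 260.99739988 108.58695911]
[154.97897088 135.80938039] [347.16841625 176.90190063]
124 105
317 146
```

View pics/held.png

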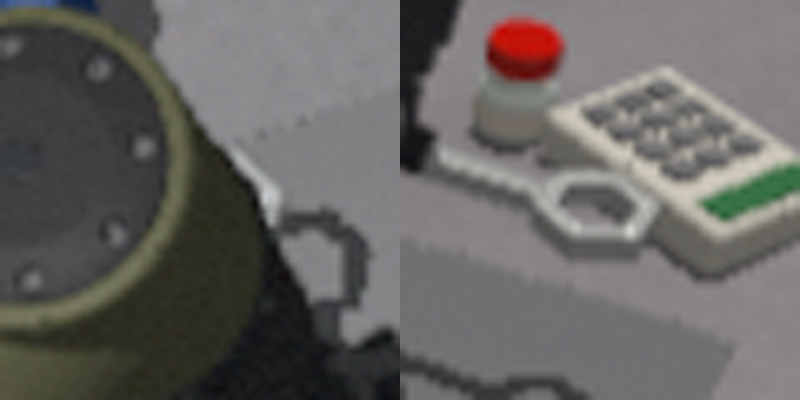

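The held view shows the ring hole in the scene camera at raw px (346.6,176.6), about 1 px from the prediction. The top view is blocked by the arm. I'll go over the nut and measure the hole there in the scene view.

```bash
cat >> h.py <<'E'
G=np.array([105.,0.]); DA=0.0   # ring centre in the tool frame (along x, and left of it), yaw of spanner minus tool
ZOFF=10.4                        # TCP height above the spanner's underside
def pose(psi,zu,n=None):
    """TCP pose with the handle psi clockwise of mixer -x and the underside at zu."""
    a=YAW-psi-DA; ca,sa=np.cos(a),np.sin(a); n=N if n is None else n
    return [*(n-[ca*G[0]-sa*G[1],sa*G[0]+ca*G[1]]),zu+ZOFF], ori(a)
E
python3 - <<'E'
from plant import robot,optics
from h import *
p,_=pose(0.07,140); pos=robot.get_obs()["position"]; robot.line_to([*pos[:2],150.4])
robot.movep(*pose(0.07,140)); robot.line_to(pose(0.07,106)[0],velocity=80); robot.hold(0.3)
o=robot.get_obs(); print(o["t"],o["position"],pose(0.07,106)[0],o["contact_force"],o["ft_torque"])
s=optics.read_camera("scene"); cv2.imwrite("pics/s2raw.png",s["pixels"])
zu=o["position"][2]-ZOFF; e=proj(s,[*N,zu+7])[0]; print(e,zu)
x,y=int(e[0])-30,int(e[1])-30; print(x,y)
b=cv2.resize(s["pixels"][y:y+60,x:x+60],(600,600),interpolation=cv2.INTER_CUBIC); cv2.imwrite("pics/over.png",b)
E
```

```text
9.6333 [503.75623551 -80.06113348 116.84927861] [np.float64(503.54192801456304), np.float64(-80.0575396926571), 116.4] [-0.05032379 -0.51995807 -2.20435841] [-0.00267788  0.23278721 -0.0504862 ]
[271.09737596 247.90214495] 106.44927861434068
241 217
```

View pics/over.png

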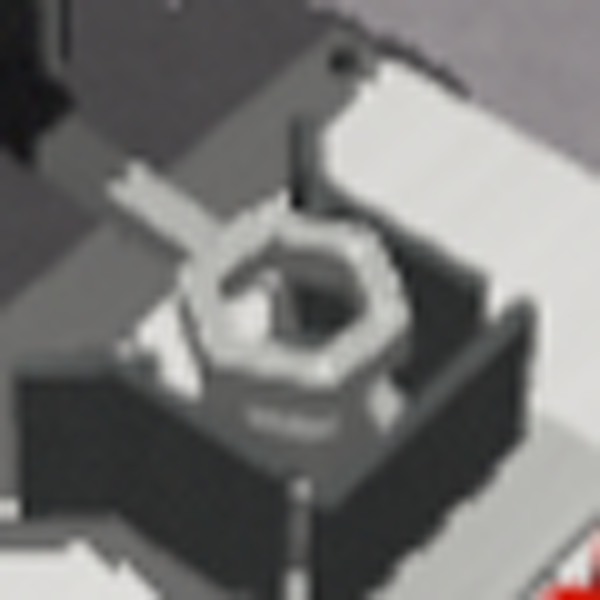

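The crop shows the ring above the nut: its top-face outline is centred near (297,291) against a prediction of (306,295), roughly 2 mm off. I'll measure that numerically from the saved frame.

Run:
```python
from plant import optics
from h import *
s=optics.read_camera("scene"); im=cv2.resize(s["pixels"],None,fx=4,fy=4,interpolation=cv2.INTER_CUBIC)
g=cv2.cvtColor(im,cv2.COLOR_BGR2GRAY); zu=106.0
e=proj(s,[*N,zu+14])[0]
def rim(z,r,ang): return proj(s,np.c_[N[0]+r*np.cos(ang),N[1]+r*np.sin(ang),np.full(len(ang),z)])
# radial profiles on the top-face plane: inner dark->bright edge (hole at ~16-18 mm from ring centre)
C=N.copy()
for it in range(4):
    pts=[]
    for th in np.arange(0,2*np.pi,np.pi/18):
        r=np.arange(9,22,.25); P=np.c_[C[0]+r*np.cos(th),C[1]+r*np.sin(th),np.full(len(r),zu+14)]
        u=(proj(s,P)+.5)*4-.5; v=cv2.remap(g,u[:,:1].astype(np.float32),u[:,1:].astype(np.float32),cv2.INTER_LINEAR)[:,0].astype(float)
        d=np.convolve(v,[1,1,1,0,-1,-1,-1],'same'); d[:4]=d[-4:]=0; k=d.argmax()
        if d[k]>60: pts.append((np.degrees(th),r[k],*P[k,:2]))
    pts=np.array(pts); (cx,cy),w,an=cv2.minAreaRect(pts[:,2:].astype(np.float32))
    # least-squares circle
    A=np.c_[2*pts[:,2:],np.ones(len(pts))]; b=(pts[:,2:]**2).sum(1); x=np.linalg.lstsq(A,b,rcond=None)[0]
    print(len(pts),"circle",x[:2]-N,"R",np.sqrt(x[2]+x[0]**2+x[1]**2),"box",np.array([cx,cy])-N,w,an); C=x[:2]
print(np.c_[pts[:,0],pts[:,1]].round(1).tolist())
```

```text
29 circle [-2.02107766  0.03362633] R 15.055859996270172 box [-2.22043457  0.42833099] (31.88522720336914, 29.141557693481445) 5.064818859100342
27 circle [-2.06502152 -1.01082786] R 15.579400658711027 box [-2.20999756  0.69872437] (32.08745193481445, 28.047832489013672) 4.620576858520508
23 circle [-2.10137366 -1.34496478] R 15.830988004739483 box [-2.24112549  0.92535553] (32.653690338134766, 27.176067352294922) 9.668452262878418
23 circle [-2.1795443  -1.33874253] R 15.754912239989812 box [-2.45230713  0.89302979] (31.940122604370117, 27.508474349975586) 9.663809776306152
[[0.0, 15.5], [10.0, 16.0], [20.0, 15.0], [30.0, 16.5], [40.0, 16.5], [50.0, 16.0], [60.0, 14.8], [70.0, 15.2], [80.0, 16.0], [90.0, 16.2], [130.0, 14.8], [160.0, 16.5], [170.0, 15.2], [190.0, 15.8], [200.0, 16.0], [210.0, 17.0], [220.0, 17.8], [230.0, 17.8], [270.0, 10.0], [280.0, 10.2], [330.0, 18.0], [340.0, 17.0], [350.0, 15.8]]
```

```bash
sed -i 's/^G=.*DA=0.0/G=np.array([102.9,0.]); DA=0.0/' h.py
python3 - <<'E'
from plant import robot
from h import *
robot.line_to(pose(0.07,106)[0],velocity=40); robot.hold(.2)
o0=robot.get_obs(); print(o0["t"],o0["contact_force"],o0["ft_torque"],o0["position"][2]-ZOFF)
hit=robot.line_to(pose(0.07,75)[0],velocity=25,force_limit=7); robot.hold(.1)
o=robot.get_obs(); print(hit,o["t"],o["position"][2]-ZOFF,o["position"]-pose(0.07,75)[0],(o["contact_force"]-o0["contact_force"]).round(2),(o["ft_torque"]-o0["ft_torque"]).round(3))
E
```

```text
10.1833 [-0.06814853  0.77149597 -2.63881935] [ 0.03045393  0.17084681 -0.01580977] 105.98770558420438
False 11.675 75.18616187285322 [0.19901668 0.13839709 0.18616187] [2.54 0.87 1.84] [ 0.939 -0.593  0.306]
```

Fully down on the first try (underside at about 75 mm). Now the first stroke, watching torque about the nut's axis.

```bash
cat >> h.py <<'E'
def tau(o,o0):
    """tightening torque about the nut's axis (N m), relative to a reading in the air"""
    F=o["contact_force"]-o0["contact_force"]; r=(o["position"][:2]-N)/1000
    return r[0]*F[1]-r[1]*F[0]+o["ft_torque"][2]-o0["ft_torque"][2]
def stroke(robot,a,b,zu,o0,step=0.05,v=50,lim=0.95):
    log=[]
    for ps in np.linspace(a,b,int(np.ceil(abs(b-a)/step))+1)[1:]:
        p,q=pose(ps,zu); robot.line_to(p,frame=q,velocity=v); o=robot.get_obs()
        F=o["contact_force"]-o0["contact_force"]; log.append((round(ps,3),round(tau(o,o0),2),*F.round(1),round(o["position"][2]-ZOFF,1)))
        if abs(log[-1][1])>lim or np.hypot(*F[:2])>25: print("LIMIT"); break
    return ps,log
E
python3 - <<'E'
from plant import robot
from h import *
import pickle
o0=dict(contact_force=np.array([-.07,.5,-2.5]),ft_torque=np.array([.03,.17,-.02]),)
pickle.dump(o0,open("o0.pkl","wb"))
p,_=pose(0.07,74); print("press",robot.line_to(p,velocity=10,force_limit=5)); o=robot.get_obs(); print(o["position"][2]-ZOFF,o["contact_force"])
zu=o["position"][2]-ZOFF+.1
ps,log=stroke(robot,0.07,0.30,zu,o0)
for l in log: print(*l)
print(ps,zu,robot.get_obs()["t"],robot.get_obs()["ft_torque"])
E
```

```text
press False
74.5807707943489 [-1.62320019  2.80308545  1.70025929]
0.116 0.06 -0.3 2.2 2.9 74.8
0.162 0.2 -0.7 2.4 3.8 74.8
0.208 0.07 0.2 4.2 4.6 74.8
0.254 0.17 -0.2 3.2 3.7 74.7
0.3 0.3 -1.3 2.7 3.2 74.7
0.3 74.68077079434889 13.175 [1.08860076 0.14097426 0.52884836]
```

Run:
```python
from plant import robot
from h import *
import pickle
o0=pickle.load(open("o0.pkl","rb"))
ps,log=stroke(robot,0.30,0.66,74.9,o0)
for l in log: print(*l)
robot.hold(.2); o=robot.get_obs(); print(ps,o["t"],o["contact_force"],o["ft_torque"],tau(o,o0),o["position"]-pose(ps,74.9)[0],o["opening"])
s=optics=None
from plant import optics
s=optics.read_camera("scene"); cv2.imwrite("pics/stroke1.png",cv2.resize(s["pixels"][205:295,200:320],(800,600),interpolation=cv2.INTER_CUBIC))
```

```text
0.345 0.19 -0.4 3.2 3.5 74.8
0.39 0.33 -1.3 2.5 3.3 74.8
0.435 0.34 -1.7 2.4 4.1 74.8
0.48 0.34 -1.7 2.2 4.0 74.8
0.525 0.26 -2.1 2.9 4.0 74.8
0.57 0.3 -3.1 3.1 4.4 74.8
0.615 0.24 -2.8 3.6 4.7 74.8
0.66 0.28 -3.5 3.4 3.6 74.8
0.66 15.375 [-3.63407803  3.98813516  2.27009177] [1.23500009 1.0962856  0.3826754 ] 0.2816406287441724 [-0.23067534  0.01916899 -0.08373801] 0.1591757685071872
```

View pics/stroke1.png

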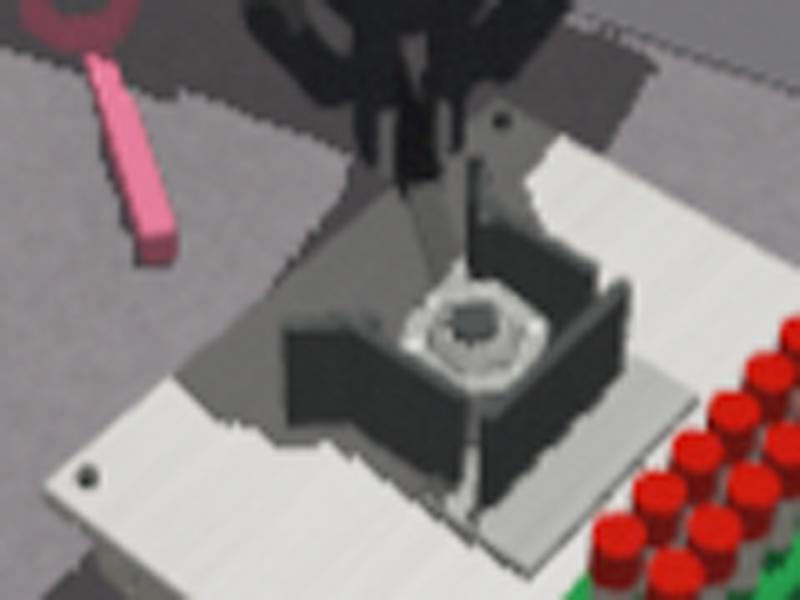

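The view shows the ring seated flat round the nut (470,330), the stub through the hole, and the shank short of the left plate. I'll back off into the free play, using the readings there to check the torque zero, then lift.

Run:
```python
from plant import robot
from h import *
import pickle
o0=pickle.load(open("o0.pkl","rb"))
for ps in np.arange(.64,.55,-.02):
    p,q=pose(ps,74.9); robot.line_to(p,frame=q,velocity=20); robot.hold(.05); o=robot.get_obs()
    print(round(ps,2),round(tau(o,o0),2),(o["contact_force"]-o0["contact_force"]).round(1),(o["ft_torque"]-o0["ft_torque"]).round(2))
print("lift",robot.line_to(pose(ps,106)[0],velocity=40)); robot.hold(.2); o=robot.get_obs()
print(o["t"],"air",round(tau(o,o0),3),o["contact_force"].round(2),o["ft_torque"].round(3),o["position"]-pose(ps,106)[0])
```

```text
0.64 0.06 [-2.8  4.4  3.7] [1.47 0.71 0.31]
0.62 0.11 [-2.9  4.3  2.6] [1.52 0.53 0.36]
0.6 0.02 [-0.6  4.4  2.3] [1.47 0.14 0.4 ]
0.58 -0.01 [0.4 4.1 2.3] [ 1.23 -0.29  0.38]
0.56 -0.01 [2.  2.8 2.1] [ 0.87 -0.72  0.34]
lift False
18.05 air 0.095 [-0.83 -0.28 -3.27] [ 0.082  0.198 -0.03 ] [-0.15720532 -0.04635693 -0.29627865]
```

```bash
sed -i 's/N=np.array(\[608.4,-74.6\])/N=np.array([608.4,-73.6])/' h.py
cat >> h.py <<'E'
def swing(robot,a,b,zu,v=110):
    for ps in np.linspace(a,b,int(np.ceil(abs(b-a)/.15))+1)[1:]:
        p,q=pose(ps,zu); robot.line_to(p,frame=q,velocity=v)
def refit(robot,a,b):
    swing(robot,a,b,107); robot.line_to(pose(b,104)[0],velocity=40); robot.hold(.2); o0=robot.get_obs()
    hit=robot.line_to(pose(b,74.8)[0],velocity=30,force_limit=8); o=robot.get_obs()
    print("refit",b,"hit",hit,o["t"],"underside",o["position"][2]-ZOFF,(o["contact_force"]-o0["contact_force"]).round(1),(o["ft_torque"]-o0["ft_torque"]).round(2))
    return hit,o0
E
python3 - <<'E'
from plant import robot
from h import *
import pickle
hit,o0=refit(robot,.56,-.49); pickle.dump(o0,open("o0.pkl","wb"))
if not hit:
    ps,log=stroke(robot,-.49,.66,74.9,o0,step=.08,v=60)
    for l in log: print(*l)
    print(robot.get_obs()["t"])
E
```

```text
refit -0.49 hit False 21.8917 underside 75.10214026385093 [-0.9 -1.1  1.9] [0.2  0.13 0.01]
-0.413 -0.04 -0.3 1.6 1.1 75.1
-0.337 0.05 -0.8 1.2 1.6 75.1
-0.26 0.12 -0.6 0.4 1.6 75.1
-0.183 0.14 0.5 1.0 1.8 75.1
-0.107 0.33 1.8 -0.5 1.9 75.0
-0.03 0.19 1.6 -0.1 2.0 75.0
0.047 0.17 2.5 0.1 1.5 75.0
0.123 0.21 2.3 -0.4 1.5 75.0
0.2 0.2 2.3 -1.2 1.8 75.0
0.277 0.07 2.4 -0.5 2.6 75.0
0.353 0.08 3.0 -0.6 2.5 75.0
0.43 0.28 1.6 -2.4 2.2 75.0
0.507 0.15 3.8 -2.7 2.7 75.0
0.583 0.07 2.6 -1.8 2.4 75.0
0.66 0.17 3.2 -2.9 2.3 74.9
26.1417
```

Stroke 2 was clean. Now the third refit, coarse to ψ=0.25, then fine steps up to the stop.

```bash
cat >> h.py <<'E'
def fine(robot,a,o0,b,step,target,zu=74.9):
    """creep on in small steps until the settled torque reaches target"""
    ps=a
    while ps<b:
        ps+=step; p,q=pose(ps,zu); robot.line_to(p,frame=q,velocity=12)
        ts=[]
        for _ in range(3): robot.hold(.03); o=robot.get_obs(); ts.append(tau(o,o0))
        t=np.mean(ts); F=o["contact_force"]-o0["contact_force"]
        print(round(ps,4),round(t,2),F.round(1),(o["ft_torque"]-o0["ft_torque"])[2].round(2),round(o["t"],2))
        if t>=target: break
    return ps,t
E
python3 - <<'E'
from plant import robot
from h import *
import pickle
swing(robot,.66,.55,74.9,v=30); robot.line_to(pose(.55,107)[0],velocity=60)
hit,o0=refit(robot,.55,-.49); pickle.dump(o0,open("o0.pkl","wb"))
if not hit:
    ps,log=stroke(robot,-.49,.25,74.9,o0,step=.08,v=60)
    for l in log: print(*l)
    if abs(ps-.25)<1e-6: print(fine(robot,ps,o0,.37,.012,.7))
E
```

```text
refit -0.49 hit False 31.025 underside 75.11814876118409 [-1.2 -0.9  2.1] [0.18 0.17 0.1 ]
-0.416 -0.15 -0.6 2.5 1.2 75.1
-0.342 0.1 -0.1 1.1 1.3 75.1
-0.268 0.17 0.9 0.2 1.3 75.1
-0.194 0.35 1.6 0.2 2.1 75.0
-0.12 0.2 0.3 0.2 2.7 75.1
-0.046 0.23 1.1 -0.2 2.4 75.0
0.028 0.2 2.7 0.2 1.5 75.0
0.102 0.11 2.4 -0.2 3.1 75.0
0.176 0.28 2.1 -1.1 2.0 75.0
0.25 0.23 2.0 -0.6 2.3 75.0
0.262 0.44 [ 2.3 -2.6  1.8] 0.25 34.12
0.274 0.48 [ 4.  -4.3  2.2] 0.18 34.48
0.286 0.49 [ 3.9 -2.7  1.8] 0.19 34.83
0.298 0.49 [ 3.9 -3.5  1.9] 0.18 35.17
0.31 0.38 [ 3.2 -3.2  2.3] 0.13 35.52
0.322 0.37 [ 4.3 -3.   1.7] 0.11 35.88
0.334 0.44 [ 4.3 -3.3  2.7] 0.1 36.23
0.346 0.46 [ 3.8 -3.5  1.8] 0.15 36.58
0.358 0.4 [ 4.8 -4.2  2.5] 0.1 36.92
0.37 0.45 [ 3.9 -3.8  1.4] 0.23 37.27
(np.float64(0.3700000000000001), np.float64(0.4496291166681042))
```

Slow running torque reads 0.45 N m, so the torque measurement is sound. On to the stop.

Run:
```python
from plant import robot
from h import *
import pickle
o0=pickle.load(open("o0.pkl","rb"))
print(fine(robot,.37,o0,.52,.008,.8))
```

```text
0.378 0.45 [ 3.8 -3.9  2.6] 0.1 37.62
0.386 0.45 [ 4.6 -4.1  2.7] 0.16 37.98
0.394 0.44 [ 2.9 -3.4  2.8] 0.12 38.33
0.402 0.51 [ 3.9 -4.4  2.1] 0.19 38.67
0.41 0.49 [ 3.  -4.4  2.4] 0.17 39.02
0.418 0.51 [ 4.8 -5.   2.7] 0.19 39.38
0.426 0.5 [ 3.7 -3.9  1.9] 0.21 39.73
0.434 0.43 [ 3.2 -3.7  2.2] 0.19 40.08
0.442 0.47 [ 3.5 -3.7  2.6] 0.16 40.42
0.45 0.54 [ 4.1 -4.7  2.3] 0.29 40.77
0.458 0.65 [ 3.5 -4.4  2.6] 0.31 41.12
0.466 0.89 [ 2.7 -5.6  2.5] 0.43 41.48
(0.4660000000000001, np.float64(0.8914533007572257))
```

Run:
```python
from plant import robot
from h import *
import pickle
o0=pickle.load(open("o0.pkl","rb"))
ps,t=fine(robot,.466,o0,.49,.004,1.2)
robot.hold(.2); print(tau(robot.get_obs(),o0))
# relieve: back into the play, checking, then lift
for b in (ps-.03,ps-.06,ps-.09,ps-.12):
    p,q=pose(b,74.9); robot.line_to(p,frame=q,velocity=20); robot.hold(.05); o=robot.get_obs(); print(round(b,3),round(tau(o,o0),2),(o["contact_force"]-o0["contact_force"]).round(1))
    if tau(o,o0)<-.1: break
robot.line_to(pose(b,110)[0],velocity=60); robot.hold(.1); o=robot.get_obs(); print("air",o["t"],o["contact_force"]-o0["contact_force"],b)
```

```text
0.47 0.95 [ 3.2 -6.2  2.2] 0.46 41.83
0.474 1.01 [ 3.4 -5.8  2.2] 0.51 42.17
0.478 1.14 [ 3.2 -7.6  2.6] 0.59 42.52
0.482 1.16 [ 3.2 -7.   2.7] 0.6 42.88
0.486 1.19 [ 3.6 -7.   1.7] 0.59 43.23
0.49 1.29 [ 2.7 -7.   2.4] 0.63 43.58
1.254476491818273
0.46 0.15 [ 4.7 -2.7  2.6]
0.43 0.17 [ 5.3 -2.4  2.1]
0.4 0.15 [ 3.5 -1.9  3.3]
0.37 0.13 [ 0.7 -0.2  3.7]
air 46.0417 [-0.21204253 -1.31595202 -0.20291923] 0.37000000000000005
```

Snugged at about 1.25 N m against the stop. Returning the spanner to its place on the mat.

Run:
```python
from plant import robot,optics,command_gripper
from h import *
A=0.2725; g=np.array([558.9,289.7])-105*np.array([np.cos(A),np.sin(A)])
robot.line_to(pose(.37,140)[0]); robot.movep([*g,150],ori(A)); robot.line_to([*g,30],velocity=120); robot.hold(.2)
print(robot.get_obs()["position"])
hit=robot.line_to([*g,13.0],velocity=12,force_limit=3); o=robot.get_obs(); print(hit,o["position"],o["contact_force"])
command_gripper(0.45); o=robot.get_obs(); print("open",o["position"],o["contact_force"],o["opening"])
robot.line_to([*g,60],velocity=60); robot.line_to([*g,180]); robot.movep([380,-250,300],ori(A)); robot.hold(.1)
print(robot.get_obs()["t"],robot.get_obs()["contact_force"])
c=optics.read_camera("top"); s=optics.read_camera("scene")
a=cv2.resize(c["pixels"][70:226,110:345],(400,266)); b=cv2.resize(s["pixels"][150:300,200:400],(400,300))
cv2.imwrite("pics/end.png",np.vstack([cv2.resize(c["pixels"][75:220,125:345],(660,330),interpolation=cv2.INTER_CUBIC)[:290],cv2.resize(s["pixels"][170:300,200:400],(660,300),interpolation=cv2.INTER_CUBIC)]))
```

```text
[458.05890629 261.78656527  30.72690765]
True [457.90346864 261.48058182  13.42160161] [-1.39373257  0.31033198  3.7608276 ]
open [456.62690488 260.49184392  11.42589222] [-0.492328    1.15110732  0.0778798 ] 0.445159137025419
54.6 [-0.26097814 -0.34390656 -0.17268367]
```

View pics/end.png

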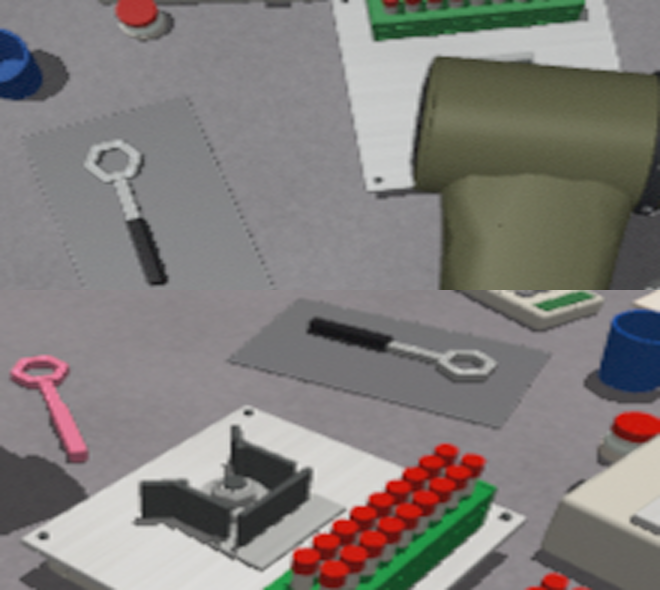

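The spanner lies flat on the mat (ring 113,160; whole length on the mat in the lower view). The mixer, pink spanner and pots are unmoved, and the robot is clear.

```bash
python3 -c "
from plant import ticket; print(ticket.sign_off())"
```

```text
the job is handed in; nothing more can be done
None
```

The nut is tightened against its stop at about 1.25 N m by my wrist-force reading, the spanner lies flat on the mat again, and I handed the job in at about 55 s; I wasn't told how it was judged.

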